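# Free a locked microcentrifuge lid with the emergency release pin

### The arm

A 6-joint arm with a two-finger parallel gripper is mounted at the origin on a cart in front of the work surface, level with it; the furniture and walls round the work are solid. World frame = base frame: x ahead of the robot, y to its left, z up, the work surface at z = 0. Lengths are in m, angles in rad, forces in N, time in s.
With the tool pointing down it reaches from about 0.35 to 0.775 m from the base axis. Payload 7.3 kg.
Tool frame: the origin (TCP) lies at the centre of the arm's flange, where the gripper is bolted on; the fingertips stand 178 mm ahead of it and the grasp point (between the pads) lies 159 mm ahead of it (tip_extent is the distance from the TCP to the fingertips, in m); z points along the fingers, y is the line along which they close (so a half turn about z gives the same grasp; the last joint's range is limited). The gripper opens to 92 mm and grips with 3 to 60 N. Pads are 19 mm wide; open, the fingers measure 130 mm over their backs; the gripper's body (75 mm by 190 mm) begins 47 mm behind the grasp point.
Start: joints at [1.036, 0.342, 1.524, -0, 1.275, -0.146], TCP at [0.199, 0.486, 0.405] pointing down, gripper open.
Joint ranges: [-2.53, 2.53], [-0.77, 2.02], [0.04, 2.7], [-1, 4.14], [0.28, 2.66], [-3.11, 3.11]. Speed limits (rad/s): [2.57, 2.57, 3.14, 3.14, 3.14, 3.14].

### API

Orientations are given as [roll, pitch, yaw] about the fixed x, y, z axes, in that order (R = Rz(yaw) Ry(pitch) Rx(roll)).
In Python, from cell import * gives the robot as it stands.
- The arm moves only by the tool arm_command, never from a script. Its arguments are lists of equal length, an entry for each row: "xyz": the shift along the world's x, y, z in mm, a list of three; "spin": the turn about the world's z in degrees. In form: {"xyz": [[tx, ty, tz], ...], "spin": [spin, ...]}. A call has 1 to 20 rows; each row shifts and turns the commanded pose from where the row before left it; what a row does not reach is not made up. A row lasts 1/10 s, in which the tool goes at most 50 mm and 8.59 degrees, less where a joint would pass 70% of its speed; a pose out of reach is approached as far as the arm can. A call with a gripper value outside its range is refused whole. "jaw" is the opening, from -1 (shut) to 1 (fully open), set as the call begins (left out, the last holds). The fingers move at their own pace and stop on an object; "squeeze" is the grip in N (left out, the last holds). Time passes only in rows, so rows that do not move let the fingers close. It gives the time, the measured TCP pose, the force, the opening and the grip force at its end, in the units of the state.
- observe(): the state, without advancing time (a new reading comes with each control period).
- read_camera(name): name is "scene" or "side" or "wrist"; returns a dict with "img" (480x640x3 uint8, red, green, blue), "depth" (480x640 float32, m along the optical axis (not along the pixel's ray), 0 where there is no reading), "fx", "fy", "cx", "cy" (pixels), "world_from_camera" (4x4, takes a point from camera to world coordinates). Camera axes: x right, y up, looking along -z (the intrinsics and any distortion apply to the point x, -y, -z); pixel columns grow to the right and rows downward; lengths in m; the calibration is good to about 2 mm. A picture is of the moment at which its call begins.
- hand_in(): hands the job in; it is judged then, once.
The state is a dict: "time": time; "qpos": joint angles; "qvel": joint speeds; "joint_efforts": joint torques, N m; "tool_pos": TCP position; "tool_rot": TCP orientation; "contact_force": force on the tool from outside, world axes, zero at the start; "torque": the same for the moment, N m; "opening": finger opening in m; "grip_force": force on a finger pad.
Only numpy, scipy, OpenCV 4.12 (cv2) and the standard library are available. Lean on these libraries where they do the work, as an engineer would, in place of code of your own. Each camera call takes 0.05 s, during which the arm holds its last target. There are 200 camera calls.

### The job

The small white microcentrifuge has lost power with its lid locked over the samples. Take the orange-handled release pin from the blue tool stand and push it gently down through the small red-ringed hole in the deck until you feel the spring latch underneath give and the lid swings up; stop there, because pushing on to the latch's stop bends it, and never force the pin. Then put the pin back fully down in the socket it came from, and leave the other things on the bench where they are.

Things in the scene. Friction and masses are not known exactly. Their poses are not given: they have to be found in the camera images.
- microfuge: White and black microcentrifuge, fixed to the bench, 260 (x) x 210 (y) x 108 mm high; origin under its centre, x towards its rear (the hinge side), z up. Sloping front panel with a dark display; behind it a flat white deck strip, top 105 mm up, from 114 to 60 mm in front of the origin. Behind the strip lies the lid, top 108 mm up, which swings up and back when freed.
- lid (a joint): Lid hinge at the rear edge, rad: 0 shut, grows as the lid opens. Locked it stays below 0.03. Once the latch lets go, the lid's own spring swings it up past 0.8 in about 1.5 s and on to 1.0 to 1.15, where it stays. It is 188 mm wide; its front edge is 40 mm behind the release hole.
- release_hole (a point): Centre of the mouth of the release hole, level with the deck strip, on the machine's centre line; straight down, 8.5 mm bore with a 1.5 mm chamfer, through a 10 mm thick plate, marked with a thin red ring. Below it the head of the latch's adjusting screw (18 mm disc) waits anywhere from 10 to 28 mm below the mouth: each machine is set differently and the head cannot be seen.
- latch (a joint): Spring latch lever under the deck, rad: 0 at rest, grows as the pin presses its tail down; springs back. It lets the lid go at about 0.2 (pin 7 mm below first touch); from 0.28 (10 mm) on, close to its stop at 0.32, it gets bent. It pushes back with about 3 N at first touch, 7 to 8 N on letting go, 10 N at 0.28. The screw head slides a few mm sideways under the tip meanwhile.
- release_pin: Release pin, loose, 50 g, 93 mm long, standing upright at the start; origin at its tip, z up the pin. Round steel shank 6 mm across with a rounded tip, 50 mm long; 13 mm collar from 50 to 53 mm; square orange grip, 14 x 14 mm, from 53 to 93 mm, its sides along the pin's x and y.
- pin_tip (a point): The end of the pin's shank (its lowest point when upright).
- tool_stand: Blue drilled block on a dark foot, fixed, 58 (x) x 98 (y) x 50 mm high; origin under its centre. Two sockets 22 mm either side of the centre along its y: the pin's at -y; in the other stands a rotor key with a black T-bar along x, top 82 mm up, 44 mm from the pin.
- stand_socket (a point): Centre of the mouth of the pin's socket, on the block's top: 9 mm bore with a 1.5 mm chamfer, 40 mm deep, straight down. A seated pin's tip is 40 mm below it and its collar 10 mm above it.
- specimen_cup: Bystander: white specimen cup with blue lid, 61 mm across, 64 mm high; origin under its centre.
- glucose_meter: Bystander: blue hand meter lying flat, 90 x 51 x 18 mm; origin under its centre.
- slide_box: Bystander: green slide box, 99 x 67 x 30 mm; origin under its centre.
- pipette: Bystander: micropipette lying flat, 42 x 234 x 24 mm, long along its y; origin under its centre.
- marker_red: Bystander: red and white marker pen lying flat, 139 mm along its y, 12 mm thick; origin under its centre.
- cartridge: Bystander: white test cartridge lying flat, 20 x 70 x 8 mm; origin under its centre.

How it is judged:
On the way, in this order (a step that is already met when the one before it is completed fails the run):
1. the pin is drawn clear of its socket (z of pin_tip in the frame of stand_socket above 0.01 m), for 0.1 s.
2. the pin, standing in the release hole, presses the latch to the point of letting go (z of pin_tip in the frame of release_hole below -0.015 m and horizontal distance between pin_tip and release_hole below 0.006 m and value of joint latch above 0.17 rad), for 0.05 s.
3. the lid has swung open (value of joint lid above 0.8 rad), for 0.2 s.
At the end, for the whole second after the job is handed in: The lid stands open (beyond 0.8 rad), the latch is back at rest, and the released pin stands still, upright within 0.12 rad and within 6 mm sideways, in its socket in the stand with its tip at least 34 mm below the socket's mouth (z of pin_tip in the frame of stand_socket below -0.034 m and horizontal distance between pin_tip and stand_socket below 0.006 m and angle between release_pin's own z axis and vertical below 0.12 rad and value of joint lid above 0.8 rad and value of joint latch below 0.05 rad and linear speed of release_pin below 0.02 m/s); the robot touches nothing.
It fails at once if the latch is bent: pushed on past letting go, nearly to its stop (value of joint latch above 0.28 rad).
It fails at once if the pin is forced: it pushes on the microcentrifuge, deck or latch, with more than 20 N (contact force between release_pin and microfuge above 20 N).
It fails at once if a bystander is shifted by more than 30 mm (distance of any of specimen_cup, glucose_meter, slide_box, pipette, marker_red, cartridge from where it was at the start of the episode above 0.03 m).
It also fails if it takes over 64 s, if anything falls off the work surface, if the arm or the gripper's body presses on something with over 40 N, if the wrist force passes 120 N, or if a joint passes its speed limit or range.

## Working session

There is one attempt and no reset: what is moved stays moved. The work goes in short steps, Python scripts to look and compute and a tool call to move; the robot and the scene stay as the last step left them, time stands still between calls to the robot, and variables do not carry over. Pictures are saved under pics/ and viewed, at most 12 in all, crops included, and the job is handed in when it is done.

Besides the shell and the picture viewer there is one more tool, called in YAML: its name, and indented under it one key for each argument. arm_command: Moves the arm, as the interface text tells. Its arguments: {"type":"object","properties":{"xyz":{"type":"array","items":{"type":"array","items":{"type":"number"}}},"spin":{"type":"array","items":{"type":"number"}},"jaw":{"type":"number"},"squeeze":{"type":"number"}},"required":["xyz","spin"]}

```bash
mkdir -p pics; ls; cat > h.py <<'E'
from cell import *
import numpy as np, cv2
def snap(n):
    c=read_camera(n); np.savez(''+n+'.npz',**c); return c
def save(c,f,box=None,s=1):
    im=c['img'][:,:,::-1]
    if box: im=im[box[1]:box[3],box[0]:box[2]]
    cv2.imwrite('pics/'+f,cv2.resize(im,None,fx=s,fy=s,interpolation=cv2.INTER_CUBIC))
def ray(c,u,v):
    T=c['world_from_camera']; d=T[:3,:3]@np.array([(u-c['cx'])/c['fx'],-(v-c['cy'])/c['fy'],-1.]); return T[:3,3],d
def plane(c,u,v,z):
    o,d=ray(c,u,v); return o+d*(z-o[2])/d[2]
def dep(c,u,v):
    o,d=ray(c,u,v); return o+d*float(c['depth'][int(round(v)),int(round(u))])
def cross(r):
    A=0;b=0
    for o,d in r:
        d=d/np.linalg.norm(d);P=np.eye(3)-np.outer(d,d);A=A+P;b=b+P@o
    x=np.linalg.solve(A,b); return x,[np.linalg.norm(np.cross(x-o,d/np.linalg.norm(d))) for o,d in r]
E
python3 - <<'E'
from h import *
a=snap('scene');b=snap('side');w=snap('wrist')
for n,c in (('scene',a),('side',b),('wrist',w)): print(n,c['fx'],c['cx'],c['world_from_camera'].round(3).tolist(), [k for k in c])
im=np.hstack([a['img'],b['img']])[:,:,::-1]
save(a,'a.png');save(b,'b.png')
print(observe())
E
```

```text
pics
scene 446.074222402492 316.28497992156235 [[0.464, 0.347, -0.815, -0.447], [-0.886, 0.185, -0.426, -0.414], [0.003, 0.919, 0.393, 0.567], [0.0, 0.0, 0.0, 1.0]] ['img', 'depth', 'fx', 'fy', 'cx', 'cy', 'world_from_camera']
side 437.5778646890909 311.7300727777269 [[-0.987, 0.07, -0.145, 0.347], [-0.161, -0.456, 0.876, 1.289], [-0.004, 0.887, 0.461, 0.711], [0.0, 0.0, 0.0, 1.0]] ['img', 'depth', 'fx', 'fy', 'cx', 'cy', 'world_from_camera']
wrist 384.8772217589212 322.3701986264841 [[0.379, -0.893, -0.244, 0.133], [0.925, 0.366, 0.1, 0.513], [-0.0, -0.264, 0.965, 0.385], [0.0, 0.0, 0.0, 1.0]] ['img', 'depth', 'fx', 'fy', 'cx', 'cy', 'world_from_camera']
{'time': 0.15, 'qpos': array([ 1.03598070e+00,  3.42545518e-01,  1.52476635e+00, -1.89398914e-05,
        1.27539697e+00, -1.46008465e-01]), 'qvel': array([ 0.002363  , -0.00216398, -0.00171018, -0.00072318, -0.00109736,
       -0.00041543]), 'joint_efforts': array([ 1.82306285e-03, -4.31467974e+01, -2.44355160e+01,  7.18070101e-02,
        5.37283660e-02, -1.17723039e-04]), 'tool_pos': array([0.19895704, 0.48573906, 0.40422431]), 'tool_rot': array([-3.14048570e+00, -1.44474248e-04,  2.75279093e+00]), 'contact_force': array([ 0.215431  ,  0.09068696, -0.62206638]), 'torque': array([0.03080788, 0.01189788, 0.02362204]), 'grip_force': 0.0, 'opening': 0.09192366310747546}
```

View pics/a.png

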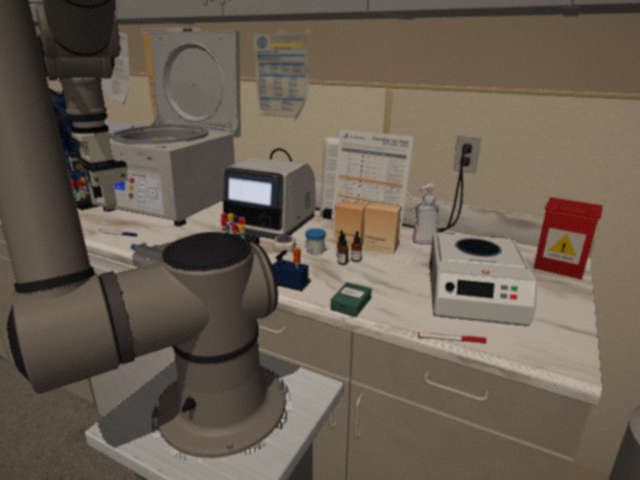

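View pics/b.png

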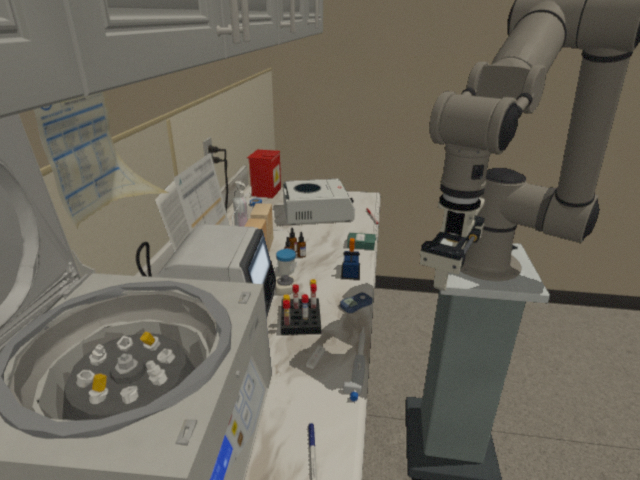

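The scene view shows the orange pin at about (296,255) in the blue stand at (291,274). The microfuge is at (483,280), with its red ring near (486,271). The side view shows the stand at (351,262), the pin at (352,243) and the microfuge at (318,200).

```bash
python3 - <<'E'
from h import *
a=dict(np.load('scene.npz'));b=dict(np.load('side.npz'))
def blob(c,lo,hi,box):
    h=cv2.cvtColor(c['img'],cv2.COLOR_RGB2HSV);m=cv2.inRange(h,lo,hi);k=np.zeros_like(m);k[box[1]:box[3],box[0]:box[2]]=1
    v,u=np.nonzero(m*k);return u.mean(),v.mean(),len(u),u.min(),u.max(),v.min(),v.max()
p=blob(a,(5,150,80),(20,255,255),(285,240,310,275));q=blob(b,(5,150,80),(20,255,255),(340,230,365,255))
print(p,q,cross([ray(a,*p[:2]),ray(b,*q[:2])]))
for n,u,v in(('ring',486,271),('stand',291,268),('fugeL',437,290),('fugeR',532,300),('deck',460,271),('deckR',515,275)): print(n,dep(a,u,v).round(3))
print('ring on .105',plane(a,486,271,.105))
print('pin depth side',dep(b,q[0],q[1]))
E
```

```text
(np.float64(296.26881720430106), np.float64(254.68817204301075), 93, np.int64(293), np.int64(299), np.int64(247), np.int64(263)) (np.float64(351.515625), np.float64(243.96875), 64, np.int64(349), np.int64(354), np.int64(238), np.int64(251)) (array([0.42080334, 0.09635465, 0.0838048 ]), [np.float64(0.0005471665687632276), np.float64(0.0005471665687630623)])
ring [ 0.511 -0.34   0.104]
stand [0.414 0.108 0.047]
fugeL [ 0.446 -0.251  0.064]
fugeR [ 0.501 -0.442  0.064]
deck [ 0.485 -0.289  0.104]
deckR [ 0.521 -0.399  0.104]
ring on .105 [ 0.50923632 -0.34027178  0.105     ]
pin depth side [0.42004912 0.10347526 0.08705937]
```

arm_command:
  xyz:
    - [18,-33,0]
    - [18,-33,0]
    - [18,-33,0]
    - [18,-33,0]
    - [18,-33,0]
    - [18,-33,0]
    - [18,-33,0]
    - [18,-33,0]
    - [18,-33,0]
    - [18,-33,0]
    - [0,0,0]
    - [0,0,0]
  spin: [0,0,0,0,0,0,0,0,0,0,0,0]

```text
time: 1.35
tool_pos: [0.3791, 0.1553, 0.4045]
tool_rot: [3.142, -0.001, 2.75]
contact_force: [0.1, 0.1, -0.1]
opening: 0.0918
grip_force: 0.0
```

```bash
python3 - <<'E'
from h import *
w=snap('wrist');np.savez('w1.npz',**w);save(w,'w1.png');print(observe()['tool_pos'],observe()['qpos'])
E
```

```text
[0.37876259 0.15599535 0.40457869] [ 2.02900984e-01  1.29172292e-01  1.81043985e+00  5.37141178e-04
  1.20260695e+00 -9.78543166e-01]
```

View pics/w1.png

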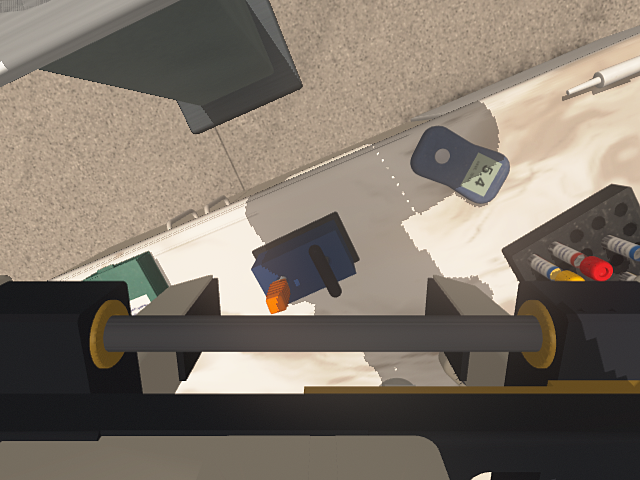

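The wrist view shows the pin's orange top at about (277,292), the blue block spanning (250..357, 212..310) and the T-bar from (315,248) to (335,295). The stand's x axis therefore lies nearly along world x. I'll turn the closing line to match and go over the pin for the second view.

arm_command:
  xyz:
    - [5,-7,0]
    - [5,-7,0]
    - [5,-7,0]
    - [5,-7,0]
    - [5,-7,0]
    - [5,-7,0]
    - [5,-7,0]
    - [5,-7,0]
    - [0,0,0]
    - [0,0,0]
    - [0,0,0]
  spin: [-8,-8,-8,-8,-8,-8,-8,-8,-2,0,0]

```text
time: 2.5
tool_pos: [0.4186, 0.1008, 0.4047]
tool_rot: [-3.141, -0.0, 1.604]
contact_force: [-0.5, 0.2, -0.3]
opening: 0.0919
grip_force: 0.0
```

```bash
python3 - <<'E'
from h import *
w=snap('wrist');np.savez('w2.npz',**w);save(w,'w2.png');o=observe();print(o['tool_pos'],o['tool_rot'],o['qpos'])
E
```

```text
[0.41866297 0.10065291 0.40470796] [-3.14147204e+00 -1.13036543e-04  1.60351668e+00] [5.75246912e-02 1.68396731e-01 1.76212876e+00 1.23919804e-04
 1.21118493e+00 2.47607118e-02]
```

View pics/w2.png

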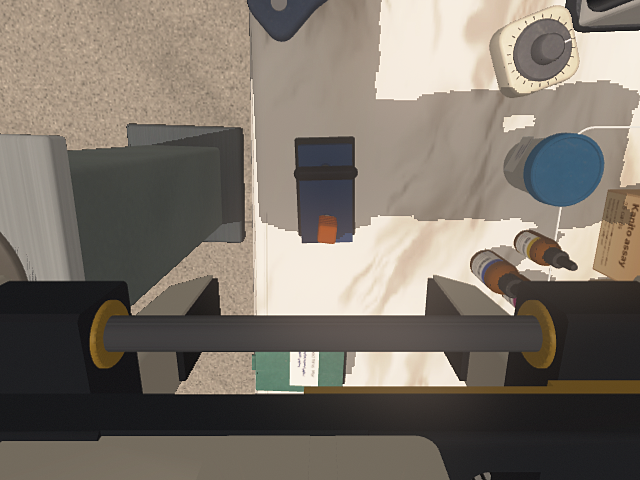

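The second view shows the pin top at about (327,222..242), the T-bar at row 173 and the block edges at columns 295..356, nearly vertical. The closing line is therefore aligned to about 1–2°.

```bash
python3 - <<'E'
from h import *
from math import *
for f in('w1','w2'):
    w=dict(np.load(f+'.npz'));h=cv2.cvtColor(w['img'],cv2.COLOR_RGB2HSV)
    m=cv2.inRange(h,(3,170,60),(20,255,255));m[:200]=0;m[320:]=0;m[:,:250]=0;m[:,345:]=0
    v,u=np.nonzero(m);P=np.array([dep(w,x,y) for x,y in zip(u,v)])
    print(f,len(u),'z',np.percentile(P[:,2],[2,25,50,75,98]).round(4))
    T=P[abs(P[:,2]-.103)<.004];print('top',len(T),T.mean(0).round(4),T.min(0).round(4),T.max(0).round(4))
    if len(T)>8: print(cv2.minAreaRect((T[:,:2]*1000).astype(np.float32)))
    # block top
    b=cv2.inRange(h,(100,80,20),(130,255,255));v,u=np.nonzero(b);P=np.array([dep(w,x,y) for x,y in zip(u,v)])
    S=P[(abs(P[:,2]-.05)<.004)&(np.hypot(P[:,0]-.42,P[:,1]-.11)<.09)]
    print('block',len(S),S[:,2].mean(),cv2.minAreaRect((S[:,:2]*1000).astype(np.float32)))
    # T-bar
    K=[];vv,uu=np.nonzero(w['depth']>0)
    P=np.array([dep(w,x,y) for x,y in zip(uu[::1],vv) if 140<y<310 and 240<x<370])
    K=P[(P[:,2]>.074)&(P[:,2]<.086)&(np.hypot(P[:,0]-.42,P[:,1]-.14)<.03)]
    print('key',len(K),cv2.minAreaRect((K[:,:2]*1000).astype(np.float32)) if len(K) else '')
E
```

```text
w1 485 z [0.0693 0.088  0.1022 0.1034 0.1046]
top 279 [0.4205 0.0981 0.103 ] [0.414  0.0908 0.099 ] [0.4278 0.1047 0.1052]
((420.8945007324219, 97.80424499511719), (13.54753303527832, 13.73212718963623), 87.68275451660156)
block 112 0.050786180400523136 ((431.14886474609375, 114.70775604248047), (93.9258041381836, 23.96442985534668), 66.06501007080078)
key 709 ((418.64361572265625, 141.64524841308594), (50.25491714477539, 11.04419994354248), 3.6240992546081543)
w2 230 z [0.1019 0.103  0.1035 0.104  0.1049]
top 229 [0.4215 0.0984 0.1035] [0.4152 0.0913 0.1016] [0.4278 0.1042 0.1052]
((421.53338623046875, 97.73783874511719), (12.589311599731445, 12.348938941955566), 87.12928009033203)
block 8 0.050940296051765754 ((437.9651184082031, 78.29072570800781), (1.9304430484771729, 13.565834045410156), 85.49034118652344)
key 852 ((419.36871337890625, 141.60728454589844), (50.08913803100586, 10.913158416748047), 3.24334716796875)
```

arm_command:
  xyz:
    - [2.5,-2.7,0]
    - [0,0,-30]
    - [0,0,-30]
    - [0,0,-30]
    - [0,0,-30]
    - [0,0,-25]
    - [0,0,-17]
    - [0,0,0]
    - [0,0,0]
    - [0,0,0]
  spin: [0,0,0,0,0,0,0,0,0,0]
  jaw: 0

```text
time: 3.55
tool_pos: [0.422, 0.0972, 0.2437]
tool_rot: [3.139, -0.0, 1.601]
contact_force: [-0.1, 0.7, -0.2]
opening: 0.0457
grip_force: 0.0
```

arm_command:
  xyz:
    - [0,0,0]
    - [0,0,0]
    - [0,0,0]
    - [0,0,0]
    - [0,0,0]
    - [0,0,0]
    - [0,0,0]
    - [0,0,0]
  spin: [0,0,0,0,0,0,0,0]
  jaw: -1
  squeeze: 40

```text
time: 4.35
tool_pos: [0.4215, 0.0971, 0.2428]
tool_rot: [3.141, 0.0, 1.601]
contact_force: [0.2, 0.3, 1.0]
opening: 0.014
grip_force: 40.0
```

arm_command:
  xyz:
    - [0,0,0]
    - [0,0,8]
    - [0,0,12]
    - [0,0,15]
    - [0,0,20]
    - [0,0,25]
    - [0,0,25]
    - [0,0,25]
    - [0,0,25]
    - [0,0,0]
    - [0,0,0]
  spin: [0,0,0,0,0,0,0,0,0,0,0]

```text
time: 5.45
tool_pos: [0.4212, 0.0971, 0.3979]
tool_rot: [3.141, 0.0, 1.601]
contact_force: [0.6, 0.5, -0.5]
opening: 0.0138
grip_force: 40.0
```

```bash
python3 - <<'E'
from h import *
o=observe();print(o['tool_pos'],o['contact_force'],o['qpos'])
w=snap('wrist');np.savez('w3.npz',**w);save(w,'w3.png')
E
```

```text
[0.4211683  0.09711605 0.39785671] [ 0.64095302  0.46700385 -0.51379875] [ 4.89406714e-02  1.77938962e-01  1.77042935e+00 -3.27468828e-05
  1.19252559e+00  1.88393196e-02]
```

View pics/w3.png

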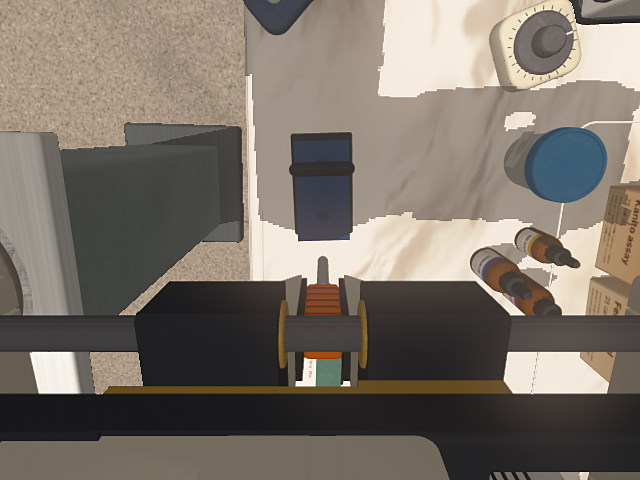

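The pin is held straight between the pads with its tip at (323,257), and the empty socket shows at (322,216). Next I'll carry it over to the hole.

arm_command:
  xyz:
    - [6,-24,0]
    - [6,-24,0]
    - [5,-24,0]
    - [5,-24,0]
    - [5,-24,0]
    - [5,-24,0]
    - [5,-24,0]
    - [5,-24,0]
    - [5,-24,0]
    - [5,-24,0]
    - [5,-24,0]
    - [5,-24,0]
    - [5,-24,0]
    - [5,-24,0]
    - [5,-24,0]
    - [5,-25,0]
    - [5,-26,0]
    - [5,-26,0]
    - [0,0,0]
    - [0,0,0]
  spin: [6,6,6,6,6,6,6,6,6,6,6,6,6,6,6,6,5,5,0,0]

```text
time: 7.5
tool_pos: [0.5133, -0.34, 0.3958]
tool_rot: [3.138, -0.002, -2.834]
contact_force: [0.2, 0.3, -1.2]
opening: 0.0137
grip_force: 40.0
```

```bash
python3 - <<'E'
from h import *
o=observe();print(o['tool_pos'],o['tool_rot'],o['contact_force'],o['qpos'])
w=snap('wrist');np.savez('w4.npz',**w);save(w,'w4.png')
E
```

```text
[ 0.51325691 -0.34002906  0.39577465] [ 3.13818603e+00 -1.70347499e-03 -2.83427992e+00] [ 0.18475036  0.2856151  -1.17584621] [-7.09598860e-01  5.18010724e-01  1.26894621e+00  3.50974603e-04
  1.35842904e+00 -2.58777965e+00]
```

View pics/w4.png

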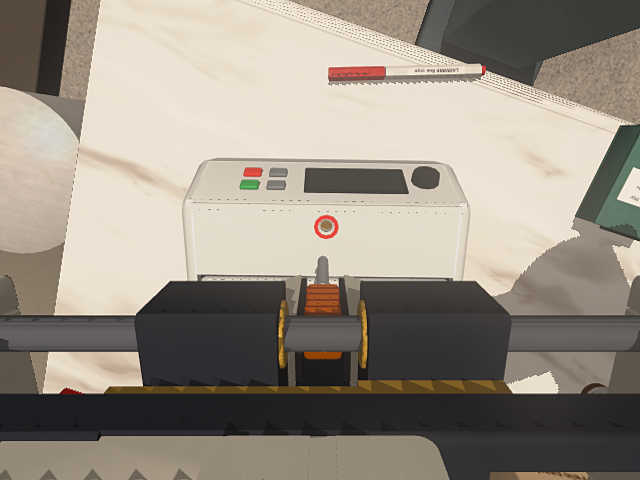

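The hole's red ring is at (326,227) and the pin tip at about (322,257). The machine appears square to the image, so I'll measure both and work out the offset.

```bash
cat > ring.py <<'E'
from h import *
def ring(w,box=(300,195,355,262)):
    h=cv2.cvtColor(w['img'],cv2.COLOR_RGB2HSV);m=cv2.inRange(h,(0,150,120),(4,255,255))|cv2.inRange(h,(170,120,120),(180,255,255))
    k=np.zeros_like(m);k[box[1]:box[3],box[0]:box[2]]=255;m&=k
    c=max(cv2.findContours(m,cv2.RETR_EXTERNAL,cv2.CHAIN_APPROX_NONE)[0],key=len)
    return cv2.fitEllipse(c)
E
python3 - <<'E'
from ring import *
w=dict(np.load('w4.npz'));e=ring(w);print(e)
z=np.median([dep(w,e[0][0]+dx,e[0][1]+dy)[2] for dx,dy in((-25,0),(25,0),(-20,-10),(20,-10))]);H=plane(w,*e[0],.105);print('deck z',z,'hole',H)
a=dict(np.load('scene.npz'))
h=ring(a,(475,262,497,280));print('scene',h,plane(a,*h[0],.105),'cross',cross([ray(a,*h[0]),ray(w,*e[0])]))
tcp={'w3':np.array([.4212,.0971,.3979]),'w4':np.array([.51326,-.34003,.3958])}
for f in('w3','w4'):
    c=dict(np.load(f+'.npz'));print(f)
    T=c['world_from_camera']
    for v in range(254,284,3):
        d=c['depth'][v,300:350];near=np.nonzero((d<.33)&(d>0))[0]
        near=[u+300 for u in near if 310<u+300<336]
        if len(near): 
            u=np.mean(near);p=dep(c,u,v);print(v,len(near),u,p.round(4),(p-tcp[f]).round(4))
# machine yaw via front edge of lid/deck: depth of deck points
u,v=np.meshgrid(np.arange(195,460),np.arange(195,275));P=np.array([dep(w,x,y) for x,y in zip(u.ravel(),v.ravel())])
S=P[abs(P[:,2]-z)<.002];print('deck',len(S),cv2.minAreaRect((S[:,:2]*1000).astype(np.float32)))
E
```

```text
((325.8033142089844, 226.59068298339844), (22.44805335998535, 22.938289642333984), 83.3284912109375)
deck z 0.10534197214058558 hole [ 0.50674135 -0.33795109  0.105     ]Traceback (most recent call last):
  File "<stdin>", line 5, in <module>
  File "ring.py", line 5, in ring
    c=max(cv2.findContours(m,cv2.RETR_EXTERNAL,cv2.CHAIN_APPROX_NONE)[0],key=len)
ValueError: max() iterable argument is empty
```

```bash
python3 - <<'E'
from ring import *
w=dict(np.load('w4.npz'));e=ring(w)
a=dict(np.load('scene.npz'))
i=a['img'].astype(int);r=(i[...,0]-(i[...,1]+i[...,2])/2);r[:262]=0;r[281:]=0;r[:,:475]=0;r[:,498:]=0
m=r>25;v,u=np.nonzero(m);h=(u.mean(),v.mean());print('scene',h,m.sum(),plane(a,*h,.105),'cross',cross([ray(a,*h),ray(w,*e[0])]))
tcp={'w3':np.array([.4212,.0971,.3979]),'w4':np.array([.51326,-.34003,.3958])}
for f in('w3','w4'):
    c=dict(np.load(f+'.npz'));print(f)
    for v in range(253,280,3):
        d=c['depth'][v,300:350];near=[u+300 for u in np.nonzero((d<.26)&(d>0))[0] if 310<u+300<336]
        if near:
            u=np.mean(near);p=dep(c,u,v);print(v,len(near),u,p.round(4),(p-tcp[f]).round(4))
u,v=np.meshgrid(np.arange(195,460),np.arange(195,275));P=np.array([dep(w,x,y) for x,y in zip(u.ravel(),v.ravel())])
S=P[abs(P[:,2]-.105)<.002];print('deck',len(S),cv2.minAreaRect((S[:,:2]*1000).astype(np.float32)))
E
```

```text
scene (np.float64(485.3125), np.float64(271.4791666666667)) 48 [ 0.50612749 -0.33927212  0.105     ] cross (array([ 0.5068248 , -0.3385726 ,  0.10469816]), [np.float64(0.0006455758038416052), np.float64(0.0006455758038415957)])
w3
256 6 322.5 [0.421  0.1002 0.169 ] [-2.000e-04  3.100e-03 -2.289e-01]
259 10 322.5 [0.421  0.1001 0.1741] [-2.000e-04  3.000e-03 -2.238e-01]
262 10 322.5 [0.421  0.1006 0.1809] [-2.00e-04  3.50e-03 -2.17e-01]
265 10 322.5 [0.4209 0.1005 0.1856] [-0.0003  0.0034 -0.2123]
268 12 322.5 [0.4209 0.1003 0.1897] [-0.0003  0.0032 -0.2082]
271 12 322.5 [0.4209 0.1002 0.1938] [-0.0003  0.0031 -0.2041]
274 12 322.5 [0.4209 0.1001 0.1978] [-0.0003  0.003  -0.2001]
277 12 322.5 [0.4209 0.0999 0.2014] [-0.0003  0.0028 -0.1965]
w4
256 6 322.5 [ 0.5096 -0.3399  0.1676] [-3.700e-03  2.000e-04 -2.282e-01]
259 10 322.5 [ 0.5098 -0.3398  0.1723] [-3.500e-03  2.000e-04 -2.235e-01]
262 10 322.5 [ 0.5101 -0.3397  0.1766] [-0.0032  0.0003 -0.2192]
265 10 322.5 [ 0.5095 -0.3399  0.1833] [-3.700e-03  1.000e-04 -2.125e-01]
268 11 323.0 [ 0.5098 -0.3396  0.1871] [-0.0035  0.0004 -0.2087]
271 12 322.5 [ 0.5099 -0.3399  0.1914] [-3.400e-03  2.000e-04 -2.044e-01]
274 12 322.5 [ 0.5098 -0.3399  0.196 ] [-3.400e-03  1.000e-04 -1.998e-01]
277 12 322.5 [ 0.5097 -0.34    0.2005] [-3.600e-03  1.000e-04 -1.953e-01]
deck 18149 ((514.5980224609375, -334.27423095703125), (56.676612854003906, 197.86868286132812), 17.362783432006836)
```

arm_command:
  xyz:
    - [-3,0.5,0]
    - [-3,0.4,0]
    - [0,0,-15]
    - [0,0,-15]
    - [0,0,-12]
    - [0,0,-9]
    - [0,0,0]
    - [0,0,0]
    - [0,0,0]
  spin: [0,0,0,0,0,0,0,0,0]

```text
time: 8.45
tool_pos: [0.5076, -0.3391, 0.3475]
tool_rot: [-3.14, 0.001, -2.832]
contact_force: [-1.0, -0.5, 0.1]
opening: 0.0138
grip_force: 40.0
```

```bash
python3 - <<'E'
from ring import *
o=observe();print(o['tool_pos'],o['tool_rot'],o['contact_force'])
w=snap('wrist');np.savez('w5.npz',**w);save(w,'w5.png',(260,190,390,290),6)
T=o['tool_pos'];yaw=o['tool_rot'][2];tx=np.array([np.cos(yaw),np.sin(yaw)])
for v in range(250,280,3):
    d=w['depth'][v,300:350];near=[u+300 for u in np.nonzero((d<.26)&(d>0))[0] if 310<u+300<336]
    if near:
        u=np.mean(near);p=dep(w,u,v);print(v,len(near),u,p.round(4),'axis',(p[:2]-.003*tx).round(4))
try:
    e=ring(w);print(e,plane(w,*e[0],.105))
except Exception as x: print(x)
E
```

```text
[ 0.50764208 -0.33908145  0.34752661] [-3.14046472e+00  7.45183464e-04 -2.83224406e+00] [-0.958159  -0.5003432  0.1228387]
250 23 322.7391304347826 [ 0.5128 -0.337   0.0805] axis [ 0.5157 -0.3361]
253 21 322.7142857142857 [ 0.5148 -0.3364  0.0806] axis [ 0.5177 -0.3355]
256 24 322.625 [ 0.5051 -0.3395  0.1182] axis [ 0.508  -0.3386]
259 25 323.0 [ 0.505  -0.3394  0.124 ] axis [ 0.5078 -0.3385]
262 25 323.0 [ 0.5047 -0.3395  0.1299] axis [ 0.5076 -0.3386]
265 25 323.0 [ 0.5045 -0.3395  0.1354] axis [ 0.5074 -0.3386]
268 25 323.0 [ 0.5049 -0.3394  0.139 ] axis [ 0.5077 -0.3385]
271 25 323.0 [ 0.505  -0.3394  0.1431] axis [ 0.5079 -0.3385]
274 25 323.0 [ 0.5047 -0.3395  0.1483] axis [ 0.5076 -0.3386]
277 25 323.0 [ 0.5051 -0.3394  0.1513] axis [ 0.508  -0.3384]
((324.1551208496094, 251.7812957763672), (23.773759841918945, 26.229005813598633), 93.23802947998047) [ 0.50641005 -0.33815682  0.105     ]
```

View pics/w5.png

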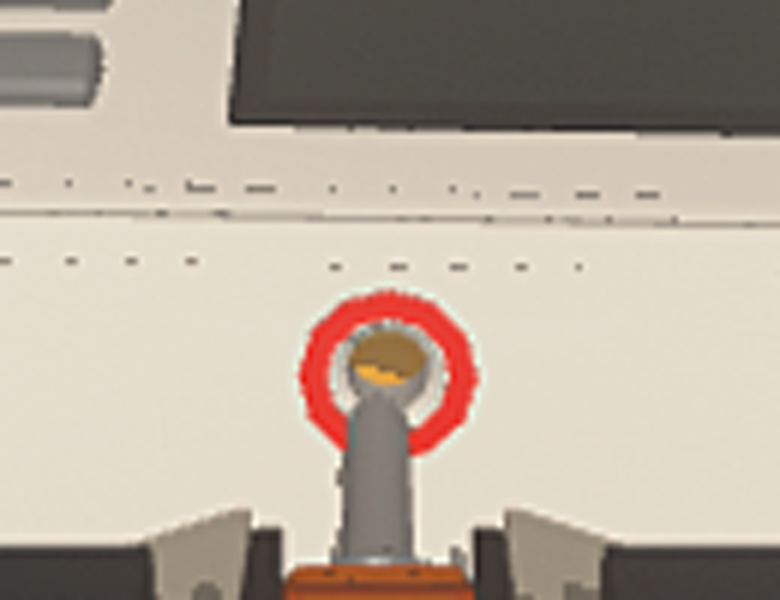

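The tip sits just in front of the hole, about 1 mm left of its centre. Through the hole a brass screw head shows at z of about 0.080 by depth, so about 24.5 mm below the mouth. I'll correct the offset and enter gently.

arm_command:
  xyz:
    - [-1.1,0.6,0]
    - [0,0,0]
    - [0,0,-3]
    - [0,0,-3]
    - [0,0,-3]
    - [0,0,-2]
    - [0,0,-2]
    - [0,0,0]
    - [0,0,0]
    - [0,0,0]
  spin: [0,0,0,0,0,0,0,0,0,0]

```text
time: 9.5
tool_pos: [0.5064, -0.3384, 0.3339]
tool_rot: [-3.141, 0.0, -2.832]
contact_force: [-0.2, -0.1, -1.5]
opening: 0.0138
grip_force: 40.0
```

arm_command:
  xyz:
    - [0,0,-2]
    - [0,0,-2]
    - [0,0,-2]
    - [0,0,-2]
    - [0,0,-2]
    - [0,0,0]
    - [0,0,0]
  spin: [0,0,0,0,0,0,0]

```text
time: 10.2
tool_pos: [0.5064, -0.3384, 0.3237]
tool_rot: [3.141, 0.0, -2.832]
contact_force: [-0.2, 1.0, 0.2]
opening: 0.0137
grip_force: 40.0
```

arm_command:
  xyz:
    - [0,0,-2]
    - [0,0,-2]
    - [0,0,-2]
    - [0,0,-1]
    - [0,0,0]
    - [0,0,0]
  spin: [0,0,0,0,0,0]

```text
time: 10.8
tool_pos: [0.5064, -0.3384, 0.3167]
tool_rot: [3.142, 0.0, -2.832]
contact_force: [-0.1, -0.4, -0.4]
opening: 0.0137
grip_force: 40.0
```

arm_command:
  xyz:
    - [0,0,-1]
    - [0,0,-1]
    - [0,0,-1]
    - [0,0,0]
    - [0,0,0]
  spin: [0,0,0,0,0]

```text
time: 11.3
tool_pos: [0.5064, -0.3384, 0.3139]
tool_rot: [-3.142, 0.0, -2.832]
contact_force: [-1.1, 0.4, 1.1]
opening: 0.0137
grip_force: 40.0
```

arm_command:
  xyz:
    - [0,0,-1]
    - [0,0,-1]
    - [0,0,0]
    - [0,0,0]
  spin: [0,0,0,0]

```text
time: 11.7
tool_pos: [0.5065, -0.3384, 0.3119]
tool_rot: [-3.141, 0.0, -2.832]
contact_force: [0.3, 0.4, 2.3]
opening: 0.0138
grip_force: 40.0
```

```bash
python3 - <<'E'
from h import *
print(np.mean([observe()['contact_force'] for _ in range(5)],0))
E
```

```text
[0.27070461 0.4031185  2.26835952]
```

arm_command:
  xyz:
    - [0,0,-1]
    - [0,0,-1]
    - [0,0,0]
    - [0,0,0]
  spin: [0,0,0,0]

```text
time: 12.1
tool_pos: [0.5063, -0.3385, 0.3098]
tool_rot: [-3.141, -0.0, -2.832]
contact_force: [-1.5, -1.0, 4.8]
opening: 0.0138
grip_force: 40.0
```

arm_command:
  xyz:
    - [0,0,-1]
    - [0,0,-1]
    - [0,0,0]
    - [0,0,0]
  spin: [0,0,0,0]

```text
time: 12.5
tool_pos: [0.5062, -0.3386, 0.3079]
tool_rot: [-3.141, -0.001, -2.832]
contact_force: [-2.6, -0.9, 5.9]
opening: 0.0139
grip_force: 40.0
```

```bash
cat > lid.py <<'E'
from h import *
a=dict(np.load('scene.npz'));n=snap('scene')
r=(slice(190,270),slice(430,535));print('f',observe()['contact_force'].round(2),observe()['tool_pos'][2].round(4),'changed px >20mm in lid area',(abs(a['depth'][r]-n['depth'][r])>.02).sum(),'colour',(abs(a['img'][r].astype(int)-n['img'][r]).sum(2)>60).sum())
E
python3 lid.py
```

```text
f [-2.72 -2.23  5.5 ] 0.3079 changed px >20mm in lid area 3644 colour 4436
```

arm_command:
  xyz:
    - [0,0,-1]
    - [0,0,0]
    - [0,0,0]
  spin: [0,0,0]

```text
time: 12.85
tool_pos: [0.5061, -0.3386, 0.3069]
tool_rot: [-3.141, -0.001, -2.832]
contact_force: [-3.7, -1.1, 5.4]
opening: 0.0135
grip_force: 40.0
```

```bash
python3 lid.py
```

```text
f [-3.13 -1.24  6.08] 0.3069 changed px >20mm in lid area 216 colour 182
```

arm_command:
  xyz:
    - [0,0,-0.5]
    - [0,0,0]
    - [0,0,0]
  spin: [0,0,0]

```text
time: 13.2
tool_pos: [0.506, -0.3386, 0.3065]
tool_rot: [-3.141, -0.001, -2.832]
contact_force: [-3.9, -0.3, 5.9]
opening: 0.0139
grip_force: 40.0
```

```bash
python3 lid.py
```

```text
f [-4.2  -1.59  5.91] 0.3064 changed px >20mm in lid area 148 colour 74
```

arm_command:
  xyz:
    - [0,0,-0.5]
    - [0,0,0]
    - [0,0,0]
  spin: [0,0,0]

```text
time: 13.55
tool_pos: [0.506, -0.3386, 0.3061]
tool_rot: [-3.141, -0.001, -2.832]
contact_force: [-3.5, -0.7, 6.3]
opening: 0.0134
grip_force: 40.0
```

```bash
python3 lid.py
```

```text
f [-4.02 -0.67  6.86] 0.3061 changed px >20mm in lid area 1747 colour 1631
```

arm_command:
  xyz:
    - [0,0,-0.5]
    - [0,0,0]
    - [0,0,0]
  spin: [0,0,0]

```text
time: 13.9
tool_pos: [0.506, -0.3386, 0.3056]
tool_rot: [-3.141, -0.001, -2.832]
contact_force: [-2.1, -2.4, 6.7]
opening: 0.0139
grip_force: 40.0
```

```bash
python3 lid.py
```

```text
f [-5.26 -0.38  6.22] 0.3056 changed px >20mm in lid area 787 colour 756
```

A large part of the lid area changed between pictures, so the lid is swinging. I'll stop pressing and wait.

arm_command:
  xyz:
    - [0,0,0]
    - [0,0,0]
    - [0,0,0]
    - [0,0,0]
    - [0,0,0]
    - [0,0,0]
    - [0,0,0]
    - [0,0,0]
    - [0,0,0]
    - [0,0,0]
  spin: [0,0,0,0,0,0,0,0,0,0]

```text
time: 14.95
tool_pos: [0.506, -0.3386, 0.3056]
tool_rot: [-3.141, -0.001, -2.832]
contact_force: [-3.9, -1.4, 7.3]
opening: 0.0135
grip_force: 40.0
```

```bash
python3 - <<'E'
from h import *
c=snap('scene');s=snap('side')
A=cv2.resize(c['img'][150:340,400:600],None,fx=2,fy=2);B=cv2.resize(s['img'][110:300,220:420],None,fx=2,fy=2)
cv2.imwrite('pics/l.png',np.hstack([A,B])[:,:,::-1])
E
```

```text
(no output)
```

View pics/l.png

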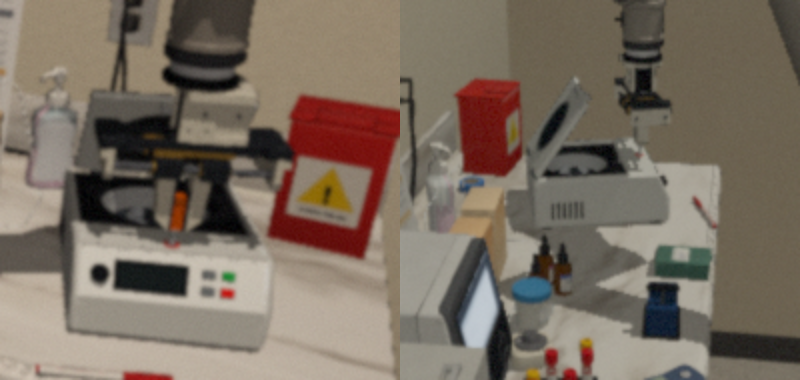

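The lid stands open, about 60° up in the side view and clear of the gripper. I'll withdraw straight up and carry the pin back.

arm_command:
  xyz:
    - [0,0,2]
    - [0,0,4]
    - [0,0,6]
    - [0,0,8]
    - [0,0,10]
    - [0,0,12]
    - [0,0,12]
    - [0,0,12]
    - [0,0,14]
    - [0,0,14]
    - [0,0,0]
    - [0,0,0]
  spin: [0,0,0,0,0,0,0,0,0,0,0,0]

```text
time: 16.25
tool_pos: [0.5063, -0.3383, 0.3995]
tool_rot: [-3.141, 0.0, -2.832]
contact_force: [-0.1, 0.0, -1.0]
opening: 0.0141
grip_force: 40.0
```

arm_command:
  xyz:
    - [-5,26,0]
    - [-5,26,0]
    - [-5,25,0]
    - [-5,24,0]
    - [-5,24,0]
    - [-5,24,0]
    - [-5,24,0]
    - [-5,24,0]
    - [-5,24,0]
    - [-5,24,0]
    - [-5,24,0]
    - [-5,24,0]
    - [-5,24,0]
    - [-5,24,0]
    - [-5,24,0]
    - [-5,24,0]
    - [-3,24,0]
    - [-2,23,0]
    - [0,0,0]
    - [0,0,0]
  spin: [-6,-6,-6,-6,-6,-6,-6,-6,-6,-6,-6,-6,-6,-6,-6,-6,-5,-5,0,0]

```text
time: 18.25
tool_pos: [0.4212, 0.0977, 0.3987]
tool_rot: [-3.141, 0.0, 1.604]
contact_force: [0.6, -0.8, -0.4]
opening: 0.0141
grip_force: 40.0
```

```bash
cat > pin.py <<'E'
from ring import *
o=observe();print(o['tool_pos'],o['tool_rot'],o['contact_force'])
w=snap('wrist');np.savez('w6.npz',**w)
yaw=o['tool_rot'][2];tx=np.array([np.cos(yaw),np.sin(yaw)])
for v in range(250,280,3):
    d=w['depth'][v,300:350];near=[u+300 for u in np.nonzero((d<.26)&(d>0))[0] if 308<u+300<338]
    if near:
        u=np.mean(near);p=dep(w,u,v);print(v,len(near),u,p.round(4),'axis',(p[:2]-.003*tx).round(4))
E
python3 pin.py; python3 - <<'E'
from h import *
w=dict(np.load('w6.npz'));save(w,'w6.png',(270,120,380,290),3.5)
E
```

```text
[0.42120877 0.09770979 0.39873202] [-3.14056534e+00  4.58853397e-04  1.60391094e+00] [ 0.62350124 -0.80317884 -0.43919884]
256 6 322.5 [0.4206 0.1009 0.1705] axis [0.4207 0.0979]
259 10 322.5 [0.4206 0.1007 0.1755] axis [0.4207 0.0977]
262 10 322.5 [0.4206 0.1011 0.1818] axis [0.4207 0.0981]
265 10 322.5 [0.4206 0.1008 0.1857] axis [0.4207 0.0978]
268 12 322.5 [0.4206 0.1011 0.1913] axis [0.4207 0.0981]
271 12 322.5 [0.4206 0.1003 0.1936] axis [0.4207 0.0973]
274 12 322.5 [0.4206 0.101  0.1997] axis [0.4207 0.098 ]
277 12 322.5 [0.4206 0.1004 0.2023] axis [0.4207 0.0974]
```

View pics/w6.png

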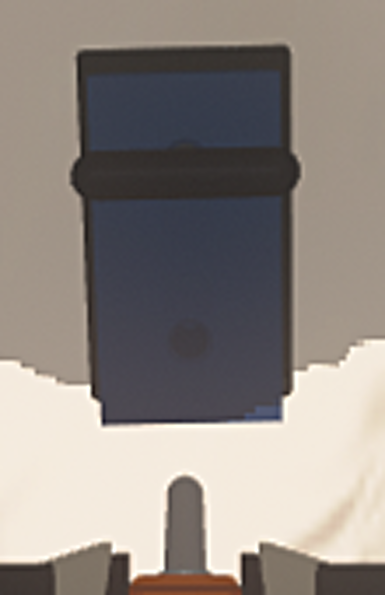

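The pin is unchanged in the grip, with its tip at (323,257). The socket is at crop (188,340), which is full-image (323.7,217.1). I'll go down to just above the mouth, at the x, y where it was drawn out.

```bash
python3 - <<'E'
from h import *
w=dict(np.load('w6.npz'));print(plane(w,323.7,217.1,.0505))
E
```

```text
[0.42176172 0.09759092 0.0505    ]
```

arm_command:
  xyz:
    - [0.2,-0.4,0]
    - [0,0,-20]
    - [0,0,-20]
    - [0,0,-20]
    - [0,0,-20]
    - [0,0,-15]
    - [0,0,-10]
    - [0,0,0]
    - [0,0,0]
    - [0,0,0]
  spin: [0,0,0,0,0,0,0,0,0,0]

```text
time: 19.3
tool_pos: [0.4219, 0.0971, 0.295]
tool_rot: [3.14, 0.0, 1.601]
contact_force: [-0.4, 0.0, -0.8]
opening: 0.0137
grip_force: 40.0
```

```bash
python3 pin.py; python3 - <<'E'
from h import *
w=dict(np.load('w6.npz'));save(w,'w7.png',(270,170,380,290),5)
E
```

```text
[0.42193174 0.0970996  0.29497229] [3.13992355e+00 1.72270270e-05 1.60079776e+00] [-0.41601688  0.03118447 -0.7967348 ]
250 29 323.0 [0.4226 0.0931 0.0315] axis [0.4227 0.0901]
253 28 322.7857142857143 [0.4224 0.093  0.0377] axis [0.4225 0.09  ]
256 29 323.0 [0.4223 0.1004 0.0667] axis [0.4223 0.0974]
259 29 323.0 [0.4223 0.1    0.071 ] axis [0.4223 0.097 ]
262 29 323.0 [0.4222 0.1002 0.0767] axis [0.4223 0.0972]
265 29 323.0 [0.4222 0.1004 0.0822] axis [0.4223 0.0974]
268 29 323.0 [0.4222 0.1    0.0859] axis [0.4223 0.097 ]
271 29 323.0 [0.4222 0.1003 0.0912] axis [0.4223 0.0973]
274 29 323.0 [0.4222 0.1001 0.0949] axis [0.4222 0.0971]
277 29 323.0 [0.4221 0.1002 0.0994] axis [0.4222 0.0972]
```

View pics/w7.png

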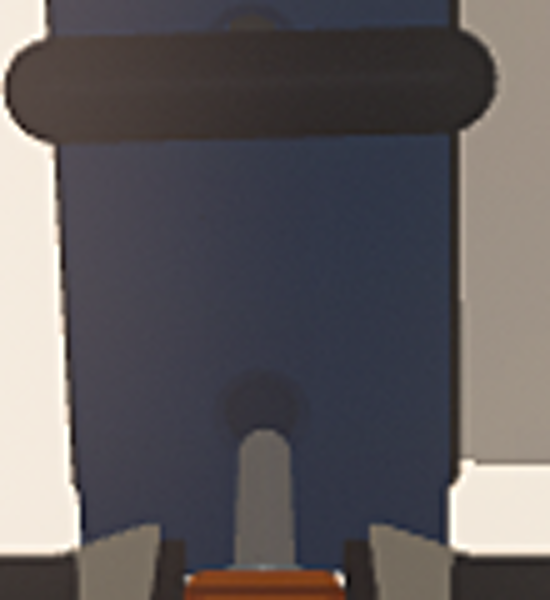

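The tip lines up with the socket (crop column 264 against 262). I'll insert it gently.

arm_command:
  xyz:
    - [-0.2,0,0]
    - [0,0,-4]
    - [0,0,-4]
    - [0,0,-4]
    - [0,0,-4]
    - [0,0,-4]
    - [0,0,-4]
    - [0,0,-4]
    - [0,0,0]
    - [0,0,0]
  spin: [0,0,0,0,0,0,0,0,0,0]

```text
time: 20.35
tool_pos: [0.4214, 0.0972, 0.2662]
tool_rot: [-3.142, -0.0, 1.601]
contact_force: [0.7, 0.1, 0.3]
opening: 0.0136
grip_force: 40.0
```

arm_command:
  xyz:
    - [0,0,-4]
    - [0,0,-4]
    - [0,0,-4]
    - [0,0,-4]
    - [0,0,-3]
    - [0,0,-2]
    - [0,0,-1]
    - [0,0,0]
    - [0,0,0]
  spin: [0,0,0,0,0,0,0,0,0]

```text
time: 21.25
tool_pos: [0.4214, 0.0972, 0.2443]
tool_rot: [3.141, 0.0, 1.601]
contact_force: [-0.2, 1.3, -0.7]
opening: 0.014
grip_force: 40.0
```

Only about 1.5 mm remains and no force is felt. I'll go the last bit, release the pin, let it drop home, then retreat upward.

arm_command:
  xyz:
    - [0,0,-0.5]
    - [0,0,-0.5]
    - [0,0,0]
    - [0,0,0]
  spin: [0,0,0,0]

```text
time: 21.65
tool_pos: [0.4214, 0.0972, 0.2433]
tool_rot: [3.141, 0.0, 1.601]
contact_force: [0.6, 0.0, 0.2]
opening: 0.0136
grip_force: 40.0
```

arm_command:
  xyz:
    - [0,0,0]
    - [0,0,0]
    - [0,0,0]
    - [0,0,0]
    - [0,0,0]
    - [0,0,0]
    - [0,0,10]
    - [0,0,20]
    - [0,0,30]
    - [0,0,30]
    - [0,0,30]
    - [0,0,30]
    - [0,0,10]
    - [0,0,0]
    - [0,0,0]
  spin: [0,0,0,0,0,0,0,0,0,0,0,0,0,0,0]
  jaw: 0

```text
time: 23.15
tool_pos: [0.421, 0.0972, 0.4023]
tool_rot: [-3.14, 0.0, 1.601]
contact_force: [-0.6, 0.0, -0.1]
opening: 0.0462
grip_force: 0.0
```

```bash
python3 - <<'E'
from h import *
w=snap('wrist');c=snap('scene');s=snap('side');h=cv2.cvtColor(w['img'],cv2.COLOR_RGB2HSV)
m=cv2.inRange(h,(3,170,60),(20,255,255));m[:180]=0;m[320:]=0;m[:,:280]=0;m[:,370:]=0
v,u=np.nonzero(m);P=np.array([dep(w,x,y) for x,y in zip(u,v)]);t=P[:,2].max();T=P[P[:,2]>t-.005];print(t,T.mean(0),observe()['contact_force'])
A=cv2.resize(c['img'][180:340,240:600],None,fx=2.2,fy=1.8);B=cv2.resize(s['img'][110:300,220:420],(400,276));W=cv2.resize(w['img'],(392,276))
cv2.imwrite('pics/end.png',np.vstack([A,np.hstack([B,W])])[:,:,::-1])
E
```

```text
0.3830969385075706 [0.41843937 0.16823566 0.38309694] [ 0.86954564 -0.77220969  0.09029108]
```

View pics/end.png

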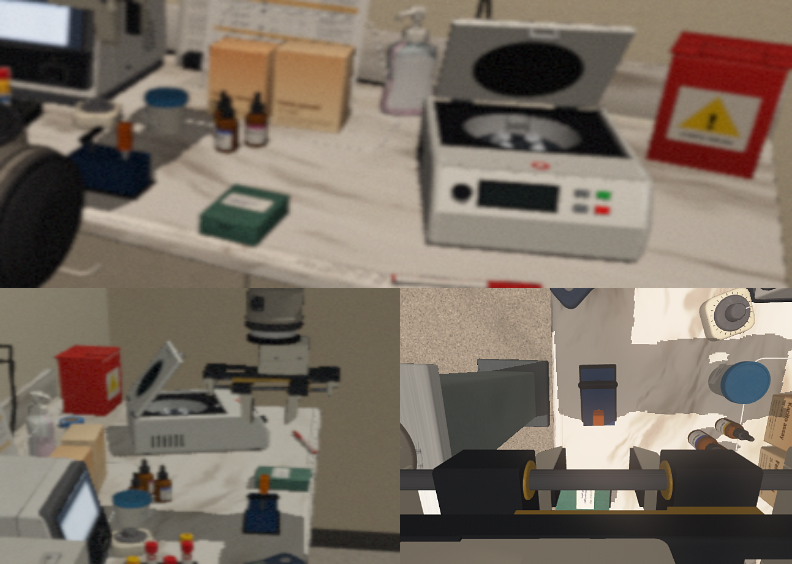

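The pictures show the pin upright in its socket, the lid open and the bystanders in place. One invalid depth pixel spoilt the height check, so I'll redo it and hand in if it is right.

```bash
python3 - <<'E'
from h import *
w=dict(np.load('wrist.npz'));h=cv2.cvtColor(w['img'],cv2.COLOR_RGB2HSV)
m=cv2.inRange(h,(3,170,60),(20,255,255));m[:180]=0;m[260:]=0;m[:,:300]=0;m[:,350:]=0;m[w['depth']==0]=0
v,u=np.nonzero(m);P=np.array([dep(w,x,y) for x,y in zip(u,v)]);T=P[(P[:,2]>.097)&(P[:,2]<.112)];print(len(T),np.percentile(P[:,2],[50,95]),T.mean(0))
if abs(np.median(T[:,2])-.1035)<.002: print(hand_in())
E
```

```text
229 [0.1034236  0.10464502] [0.42099067 0.09855743 0.10340289]
the job is handed in; nothing more can be done
None
```

The job is handed in: the lid is open, and the pin is back in its socket, its top at 103.4 mm against 103.5 mm before I drew it; nothing else on the bench shows as moved, and the judge's result was not shown.

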